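Flip the circuit board over in its holder

ROBOT

A 7-joint arm with a two-finger parallel gripper is mounted at the origin on the work surface. World frame = base frame: x ahead of the robot, y to its left, z up, the work surface at z = 0. Lengths are in mm, angles in rad, forces in N, time in s.
With the tool pointing down it reaches from about 425 to 950 mm from the base axis. Payload 4.7 kg.
Tool frame: the origin (TCP) lies at the very end of the fingers, on their centre line; the grasp point (between the pads) lies behind it (grasp_offset is the z of the grasp point in the tool frame, in mm); z points along the fingers, y is the direction in which the jaws open and shut (so a half turn about z gives the same grasp; the last joint's range is limited). The gripper opens to 87 mm and grips with 3 to 60 N. Pads are 19 mm wide; open, the fingers measure 117 mm over their backs; the gripper's body (75 mm by 190 mm) begins 51 mm behind the grasp point.
Start: joints at [1.087, 0.469, -0.049, 1.532, 0.024, 1.141, -0.082], TCP at [296.563, -606.382, 222.573] pointing down, gripper open.
Joint ranges: [-2.59, 2.59], [-0.33, 1.99], [-1.39, 1.29], [0.1, 2.45], [-1.04, 4.18], [0.21, 1.99], [-2.66, 2.66]. Speed limits (rad/s): [2.57, 2.57, 3.14, 3.14, 3.14, 3.14, 3.14].

INTERFACE

Orientations are given as a unit quaternion [x, y, z, w].
In Python, from plant import read_state, read_camera, sign_off, grasp_offset gives the robot as it stands.
- The arm moves only by the tool arm_command, never from a script. Its argument "moves" is a list of rows, each an object with "rotation": the turn, a rotation vector about the tool's x, y, z in rad, a list of three; "dp": the shift along the tool's x, y, z in mm, a list of three; "grip": the closure, from 0 (fully open) to 1 (shut). In form: [{"rotation": [rx, ry, rz], "dp": [tx, ty, tz], "grip": grip}, ...]. A call has 1 to 20 rows; each row shifts and turns the commanded pose from where the row before left it, along the tool's axes as they then stand; what a row does not reach is not made up. A row lasts 1/10 s, in which the tool goes at most 50 mm and 8.59 degrees, less where a joint would pass 70% of its speed; a pose out of reach is approached as far as the arm can. A call is refused whole if a number of a shift passes 50 or a number of a turn 0.15, either way. A call with a gripper value outside its range is refused whole. The fingers move at their own pace and stop on an object; "force" is the grip in N (left out, the last holds). Time passes only in rows, so rows that do not move let the fingers close. It gives the time, the measured TCP pose, the force and the opening at its end, in the units of the state.
- read_state(): the state, without advancing time (a new reading comes with each control period).
- read_camera(name): name is "scene" or "top" or "wrist"; returns a dict with "frame" (420x560x3 uint8, red, green, blue), "fx", "fy", "cx", "cy" (pixels), "distortion" ([k1, k2, p1, p2, k3] as OpenCV has them; the pictures are not rectified), "rvec" (rotation vector, rad) and "tvec" (3), from world to camera coordinates, as OpenCV has them; the wrist camera has in their place "tool_from_camera" (4x4, takes a point from camera to tool coordinates, whose origin is the TCP and whose axes are the flange's). Camera axes: x right, y down, z forward; pixel columns grow to the right and rows downward; lengths in mm; the calibration is good to about 2 mm. A picture is of the moment at which its call begins: read the wrist's pose just before it. There is no depth.
- sign_off(): hands the job in, once; it reports no verdict.
The state is a dict: "time": time; "q": joint angles; "joint_velocities": joint speeds; "joint_torque": joint torques, N m; "ee_pos": TCP position; "tcp_rot": TCP orientation; "force": force on the tool from outside, world axes, zero at the start; "wrist_torque": the same for the moment, N m; "gripper_width": opening from 0.0 (shut) to 1.0 (fully open).
Only numpy, scipy, OpenCV 4.12 (cv2) and the standard library are available. Lean on these libraries where they do the work, as an engineer would, in place of code of your own. Each camera call takes 0.05 s, during which the arm holds its last target.

TASK

Flip the circuit board over in the board holder so that it lies level with its solder side up and its components underneath, ready for soldering. Do it only by pushing gently on the board with the fingertips: never pinch the board or force it, and do not lift the holder or shove it along the bench. Leave everything else on the bench where it is.

Things in the scene. Friction and masses are not known exactly. Their poses are not given: they have to be found in the camera images.
- holder: Metal circuit-board holder, loose on the bench, 2.2 kg. Origin: centre of its underside, on the bench; z up, y along its rail, x across it, roughly away from the robot (within 0.9 rad). Dark feet 32 x 170 mm, 16 mm high, at y = +-150 mm, joined by a rail 332 mm long, 40 mm wide, top at 32 mm. It carries two uprights with the board between them.
- pivot (a point): Middle of the pivot line, 125 mm above the bench, parallel to the holder's y; axes as the holder's. Two uprights at y = +-102 mm (16 mm thick, 42 mm wide, inner faces at y = +-94 mm, tops 146 mm above the bench) carry the pivots; black nuts outside reach y = +-130 mm. Carriages at their feet: 56 mm wide, top at 42 mm.
- board_mid (a point): Centre of the green circuit board, on the pivot line. Axes turn with the board: z out of the component side (blue capacitors, silver heat sink), y along the pivot line, x across. 100 (x) x 160 (y) x 2.5 mm; black jaws 56 mm wide, 12 mm thick hold the short edges (|y| over 76 mm). Components up to 21 mm tall lie within 30 mm of the pivot line; the solder side is flat with silver dots.
- edge_a (a point): Middle of one long edge of the board (board x = -50 mm), 50 mm from the pivot line; at the start the edge nearer the robot. The 20 mm strip along it is bare on both faces.
- edge_b (a point): Middle of the other long edge (board x = +50 mm), 50 mm from the pivot line; at the start the edge farther from the robot. The 20 mm strip along it is bare on both faces.
- board (a joint): Turn of the board. 0: level, components up; grows as edge_a goes down and edge_b comes up and over towards the robot; pi/2: upright, edge_b on top; +pi or -pi: level, solder side up. No stop either way short of 6 rad. Friction only (0.07 N m, 1.5 N at a long edge), no spring: the board stays where it is left. Starts within 0.45 rad of 0.
- spool: White solder spool standing on its end, 60 mm diameter, 50 mm high, origin at the centre of its underside. Beside one end of the holder. Leave alone.
- flux: White bottle with red cap, 36 mm diameter, 85 mm high, standing; origin at the centre of its underside. Beside an end of the holder. Leave alone.
- driver: Orange-handled screwdriver lying along its x axis (handle to -x), 170 mm long, 26 mm high, origin under its middle, in front of the holder. Leave alone.
- pack_blue: Blue battery pack lying flat, 118 (x) x 35 x 27 mm high, origin under its centre, behind the holder. Leave alone.
- pack_grey: Grey battery pack lying flat, 118 (x) x 35 x 27 mm high, origin under its centre, behind the holder. Leave alone.
- meter: Black and grey hand multimeter lying on its back, 165 (x) x 80 x 45 mm high, origin under its centre, at a side of the bench. Leave alone.
- tray: Grey four-compartment parts tray, 140 (x) x 100 x 30 mm high, origin under its centre, at a side of the bench. Leave alone.

How it is judged (in metres and radians):
At the end, for the whole second after the job is handed in: The board is at rest with its solder side up, within 0.19 rad (11 degrees) of level; the holder stands flat, at rest, within 40 mm of where it stood; the other things are within 30 mm of where they were, spool and bottle upright (angle between board_mid's own z axis and vertical above 2.95 rad and velocity of joint board between -0.1 and 0.1 rad/s and angle between holder's own z axis and vertical below 0.05 rad and distance of holder from where it was at the start of the episode below 0.04 m and linear speed of holder below 0.02 m/s and not (distance of spool from where it was at the start of the episode above 0.03 m) and not (distance of flux from where it was at the start of the episode above 0.03 m) and not (distance of driver from where it was at the start of the episode above 0.03 m) and not (distance of pack_blue from where it was at the start of the episode above 0.03 m) and not (distance of pack_grey from where it was at the start of the episode above 0.03 m) and not (distance of meter from where it was at the start of the episode above 0.03 m) and not (distance of tray from where it was at the start of the episode above 0.03 m) and not (angle between spool's own z axis and vertical above 0.5 rad) and not (angle between flux's own z axis and vertical above 0.5 rad)); the robot touches nothing.
It fails at once if the board is pinched or forced: more than 20 N between fingers and board (contact force between the fingers and board above 20 N).
It fails at once if the holder is lifted, tipped, carried or shoved more than 40 mm (distance of holder from where it was at the start of the episode above 0.04 m or height (world z) of holder above 0.012 m or angle between holder's own z axis and vertical above 0.2 rad).
It fails at once if another thing on the bench is moved more than 30 mm or knocked over (distance of any of spool, flux, driver, pack_blue, pack_grey, meter, tray from where it was at the start of the episode above 0.03 m or angle between any of spool, flux's own z axis and vertical above 0.5 rad).
It also fails if it takes over 58 s, if anything falls off the work surface, if the arm or the gripper's body presses on something with over 40 N, if the wrist force passes 120 N, or if a joint passes its speed limit or range.

## Working session

There is one attempt and no reset: what is moved stays moved. The work goes in short steps, Python scripts to look and compute and a tool call to move; the robot and the scene stay as the last step left them, time stands still between calls to the robot, and variables do not carry over. Pictures are saved under pics/ and viewed, and the job is handed in when it is done.

Besides the shell and the picture viewer there is one more tool, called after ">>>" as name(argument=value, ...) on one line, values as JSON. arm_command: Moves the arm, as the interface text tells. Its arguments: {"type":"object","properties":{"moves":{"type":"array","items":{"type":"object","properties":{"rotation":{"type":"array","items":{"type":"number"}},"dp":{"type":"array","items":{"type":"number"}},"grip":{"type":"number"}}}},"force":{"type":"number"}},"required":["moves"]}

```bash
mkdir -p pics; ls; python3 - <<'E'
from plant import *
import cv2
print(read_state(), grasp_offset)
for n in ["scene","top","wrist"]:
    c=read_camera(n); cv2.imwrite(f"pics/{n}0.png",c["frame"][:,:,::-1]); print({k:v for k,v in c.items() if k!="frame"})
E
```

```text
pics
{'time': 0.0, 'q': array([ 1.08708788,  0.46943714, -0.04857264,  1.53367271,  0.02411607,
        1.14099456, -0.0822909 ]), 'joint_velocities': array([ 1.19662614e-03,  4.22534017e-05, -1.21202878e-03, -1.33389972e-03,
       -4.44358703e-04,  8.45668426e-04, -1.89314263e-04]), 'joint_torque': array([-3.05567464e-04, -5.07975841e+01, -8.10166472e-02, -2.36157811e+01,
       -6.11951714e-02,  3.80252057e-02,  1.91636186e-04]), 'ee_pos': array([ 296.25534318, -605.85695609,  221.51124693]), 'tcp_rot': array([ 9.74251389e-01,  2.25462424e-01, -2.62953397e-04, -9.26240546e-04]), 'force': array([0.49213717, 1.63515892, 0.39703129]), 'wrist_torque': array([ 0.03740247, -0.01511563, -0.03324088]), 'gripper_width': 1.0001348661679348} -18.700000000000003
{'fx': 473.53824867395366, 'fy': 473.53824867395366, 'cx': 283.8665864098953, 'cy': 212.06624941537524, 'distortion': array([-0.12967157,  0.        ,  0.        ,  0.        ,  0.        ]), 'rvec': array([ 2.13519869,  1.05262659, -0.4421035 ]), 'tvec': array([-321.94497042, -227.18024373, 1711.87061151])}
{'fx': 487.1229001864567, 'fy': 487.1229001864567, 'cx': 282.7079913333189, 'cy': 213.8159430403105, 'distortion': array([-0.00533214,  0.        ,  0.        ,  0.        ,  0.        ]), 'rvec': array([ 2.20311852, -2.17082417,  0.06252536]), 'tvec': array([  -5.11982192,  548.65202478, 1420.14756733])}
{'fx': 337.2334155546025, 'fy': 337.2334155546025, 'cx': 276.25340979852507, 'cy': 212.58284878279636, 'distortion': array([-0.04253191,  0.        ,  0.        ,  0.        ,  0.        ]), 'tool_from_camera': array([[ 5.61533313e-05, -9.69264746e-01, -2.46020019e-01,
         6.75871401e+01],
       [ 9.99999925e-01, -3.98161530e-05,  3.85113866e-04,
         5.33695634e-01],
       [-3.83072864e-04, -2.46020022e-01,  9.69264671e-01,
        -1.61587306e+02],
       [ 0.00000000e+00,  0.00000000e+00,  0.00000000e+00,
         1.00000000e+00]])}
```

View pics/scene0.png

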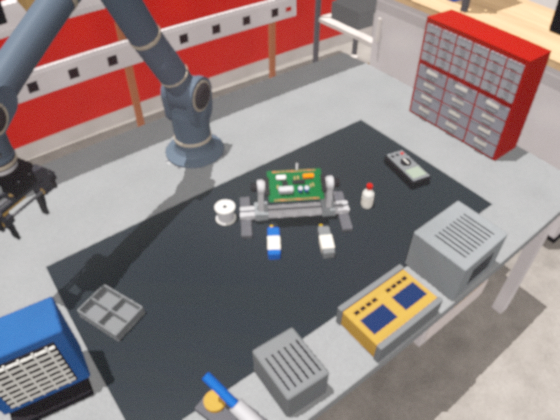

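View pics/top0.png

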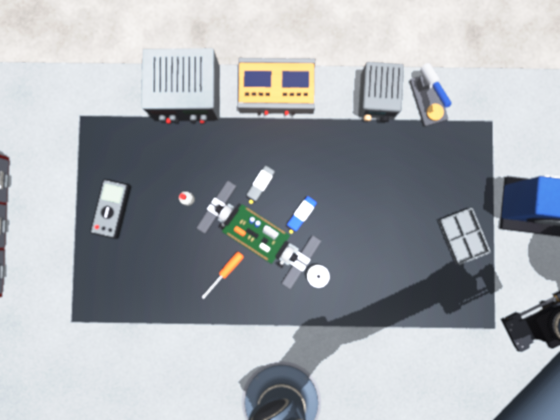

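The top view shows the board at about (256,234), tilted in plan, with the spool at (318,276), flux (186,198), driver (222,275) and packs (260,183) and (302,213). I'll zoom in next.

```bash
cat > h.py <<'E'
import numpy as np, cv2
from plant import *
def cam(n):
    c=read_camera(n); c["K"]=np.array([[c["fx"],0,c["cx"]],[0,c["fy"],c["cy"]],[0,0,1.]])
    return c
def proj(c,P):
    return cv2.projectPoints(np.float64(P).reshape(-1,1,3),c["rvec"],c["tvec"],c["K"],c["distortion"])[0].reshape(-1,2)
def atz(c,uv,z):
    n=cv2.undistortPoints(np.float64(uv).reshape(-1,1,2),c["K"],c["distortion"]).reshape(-1,2)
    R=cv2.Rodrigues(c["rvec"])[0]; o=-R.T@c["tvec"]
    d=np.c_[n,np.ones(len(n))]@R
    return o+d*((z-o[2])/d[:,2])[:,None]
def crop(c,x0,y0,w,h,s,name):
    im=c["frame"][y0:y0+h,x0:x0+w,::-1]
    cv2.imwrite(f"pics/{name}.png",cv2.resize(np.ascontiguousarray(im),None,fx=s,fy=s,interpolation=cv2.INTER_CUBIC))
E
python3 - <<'E'
from h import *
c=cam("top"); crop(c,180,150,160,150,4,"t1")
c=cam("scene"); crop(c,205,150,180,115,4,"s1")
E
```

```text
(no output)
```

View pics/t1.png

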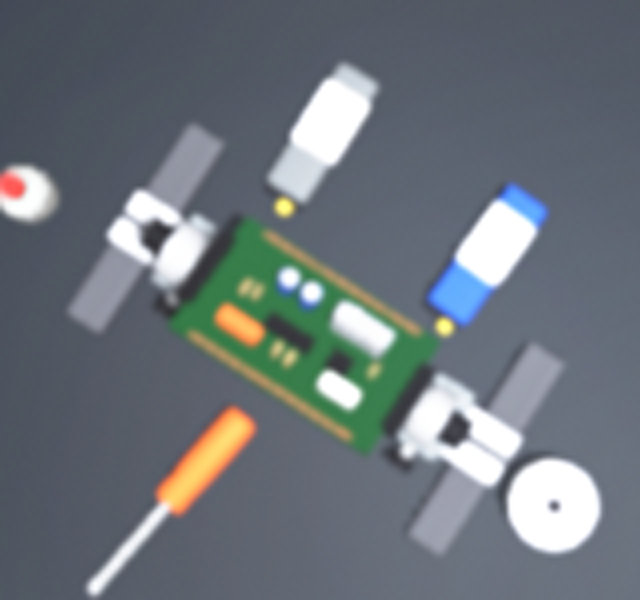

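View pics/s1.png

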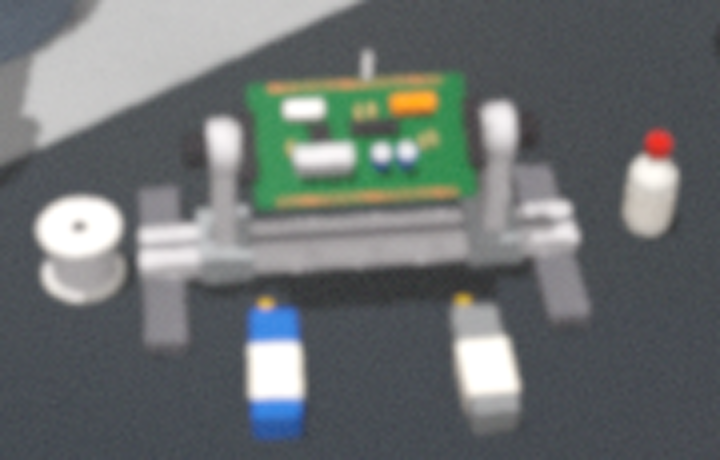

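```bash
cat > fit.py <<'E'
from h import *
from scipy.optimize import least_squares
T=cam("top");S=cam("scene")
ft=np.array([(195,124),(224,143),(99,333),(68,312),(536,341),(566,362),(439,556),(408,535)])/4+[180,150]
bt=np.array([(240,215),(440,340),(368,455),(172,325)])/4+[180,150]
bs=np.array([(480,192),(257,208),(249,83),(465,73)])/4+[205,150]
# top: feet corner order: far-left(+y,+x), far inner.., 
fp=np.array([(85,166),(85,134),(-85,134),(-85,166),(85,-134),(85,-166),(-85,-166),(-85,-134)],float)
bp=np.array([(50,80),(50,-80),(-50,-80),(-50,80)],float)
def model(p):
    x,y,yaw,q=p; c,s=np.cos(yaw),np.sin(yaw); R=np.array([[c,-s,0],[s,c,0],[0,0,1]])
    F=np.c_[fp,np.full(8,16.)]@R.T+[x,y,0]
    # board turn q: edge_a(-x) goes down -> x axis -> (cos,0,sin)
    B=np.array([(a*np.cos(q)-1.25*np.sin(q),b,a*np.sin(q)+1.25*np.cos(q)+125) for a,b in bp])@R.T+[x,y,0]
    return F,B
def res(p):
    F,B=model(p)
    return np.r_[(proj(T,F)-ft).ravel(),(proj(T,B)-bt).ravel(),(proj(S,B)-bs).ravel()]
r=least_squares(res,[550,0,-0.5,0.1]); print(r.x,np.abs(r.fun).max(), r.fun.round(1))
o=[("spool",(555,505),50),("flux",(12,187),85),("drv1",(93,590),8),("drv2",(242,415),13),("packb",(444,325),20),("packb far",(530,195),27),("packg",(285,207),20),("packg far",(358,75),27)]
for n,uv,z in o: print(n,atz(T,np.array(uv)/4+[180,150],z)[0].round(0))
E
python3 fit.py
```

```text
[ 4.87357328e+02  7.26432731e+01 -5.59044367e-01 -4.17921281e-01] 1.9226735085845519 [-1.2 -1.2  0.5 -0.1  0.2  0.5 -1.1 -0.1 -1.4 -0.5  0.3  0.1  0.7  0.5
 -0.7 -0.2  1.9  0.2  0.4  0.3  0.   0.  -1.1 -0.  -0.4  0.7  0.1  0.1
 -0.4  0.3 -0.7 -0.3]
spool [ 369. -103.   50.]
flux [589. 285.  85.]
drv1 [299. 233.   8.]
drv2 [429. 126.  13.]
packb [498. -22.  20.]
packb far [594. -84.  27.]
packg [583.  96.  20.]
packg far [681.  44.  27.]
```

The fit gives the holder at (487, 73) with yaw -0.56 rad, and the board at about -0.42 rad (edge_b low, edge_a high). The shorter way round is the negative direction:
1. Press edge_b down from above.
2. Push edge_a over from the robot side, working only on the solder face.

I'll move above edge_b first.

>>> arm_command(moves=[{"dp":[27,-26,-2],"rotation":[0,0,0],"grip":1},{"dp":[27,-26,-2],"rotation":[0,0,0],"grip":1},{"dp":[27,-26,-2],"rotation":[0,0,0],"grip":1},{"dp":[27,-26,-2],"rotation":[0,0,0],"grip":1},{"dp":[27,-26,-2],"rotation":[0,0,0],"grip":1},{"dp":[27,-26,0],"rotation":[0,0,0],"grip":1},{"dp":[27,-26,0],"rotation":[0,0,0],"grip":1},{"dp":[27,-26,0],"rotation":[0,0,0],"grip":1},{"dp":[27,-26,0],"rotation":[0,0,0],"grip":1},{"dp":[27,-26,0],"rotation":[0,0,0],"grip":1},{"dp":[27,-26,0],"rotation":[0,0,0],"grip":1},{"dp":[27,-26,0],"rotation":[0,0,0],"grip":1},{"dp":[27,-26,0],"rotation":[0,0,0],"grip":1},{"dp":[27,-26,0],"rotation":[0,0,0],"grip":1},{"dp":[27,-26,0],"rotation":[0,0,0],"grip":1},{"dp":[27,-26,0],"rotation":[0,0,0],"grip":1},{"dp":[27,-26,0],"rotation":[0,0,0],"grip":1},{"dp":[27,-26,0],"rotation":[0,0,0],"grip":1},{"dp":[27,-26,0],"rotation":[0,0,0],"grip":1},{"dp":[27,-26,0],"rotation":[0,0,0],"grip":1}], force=5)

```text
time: 2.35
ee_pos: [553.7, 99.3, 232.7]
tcp_rot: [0.974, 0.225, 0.0, 0.0]
force: [0.6, -0.8, 0.3]
gripper_width: 0.008
```

>>> arm_command(moves=[{"dp":[0,0,0],"rotation":[0,0,-0.14],"grip":1},{"dp":[0,0,0],"rotation":[0,0,-0.14],"grip":1},{"dp":[0,0,0],"rotation":[0,0,-0.14],"grip":1},{"dp":[0,0,0],"rotation":[0,0,-0.14],"grip":1},{"dp":[0,0,0],"rotation":[0,0,-0.14],"grip":1},{"dp":[0,0,0],"rotation":[0,0,-0.14],"grip":1},{"dp":[0,0,0],"rotation":[0,0,-0.14],"grip":1},{"dp":[0,0,0],"rotation":[0,0,-0.14],"grip":1},{"dp":[0,0,0],"rotation":[0,0,-0.14],"grip":1},{"dp":[0,0,0],"rotation":[0,0,-0.14],"grip":1},{"dp":[0,0,0],"rotation":[0,0,-0.14],"grip":1},{"dp":[0,0,0],"rotation":[0,0,-0.14],"grip":1},{"dp":[0,0,0],"rotation":[0,0,-0.14],"grip":1},{"dp":[0,0,0],"rotation":[0,0,-0.14],"grip":1},{"dp":[0,0,0],"rotation":[0,0,-0.14],"grip":1},{"dp":[0,0,0],"rotation":[0,0,0],"grip":1},{"dp":[0,0,0],"rotation":[0,0,0],"grip":1}])

```text
time: 4.05
ee_pos: [553.3, 97.8, 232.5]
tcp_rot: [0.291, 0.957, 0.0, 0.0]
force: [-0.4, 0.0, -0.2]
gripper_width: 0.005
```

```bash
cat > st.py <<'E'
from h import *
from scipy.spatial.transform import Rotation as Ro
H=np.array([487.4,72.6,0]); yaw=-0.559
def st():
    s=read_state(); R=Ro.from_quat(s["tcp_rot"]).as_matrix()
    c,n=np.cos(yaw),np.sin(yaw); W=np.array([[c,n,0],[-n,c,0],[0,0,1]])
    print("t",round(s["time"],2),"p",s["ee_pos"].round(1),"holder-frame",(W@(s["ee_pos"]-H)).round(1))
    print("tool in holder axes\n",(W@R).round(3)); print("F",s["force"].round(2),"F_h",(W@s["force"]).round(2),"grip",round(s["gripper_width"],3),"q7",s["q"].round(2))
    return s
E
python3 - <<'E'
from st import *
st(); import cv2
c=cam("wrist");cv2.imwrite("pics/w1.png",c["frame"][:,:,::-1])
c=cam("scene"); crop(c,205,100,180,165,4,"s2")
E
```

```text
t 4.05 p [553.3  97.8 232.5] holder-frame [ 42.5  56.3 232.5]
tool in holder axes
 [[-1.     0.031  0.   ]
 [ 0.031  1.     0.   ]
 [-0.     0.    -1.   ]]
F [-0.4   0.04 -0.21] F_h [-0.36 -0.18 -0.21] grip 0.005 q7 [ 0.42  0.4  -0.87  1.76  0.34  1.14  0.42]
```

View pics/w1.png

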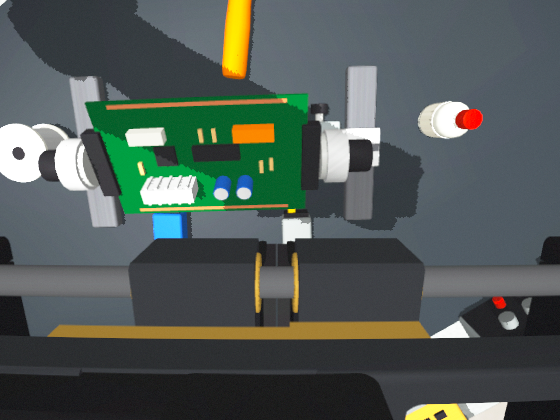

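View pics/s2.png

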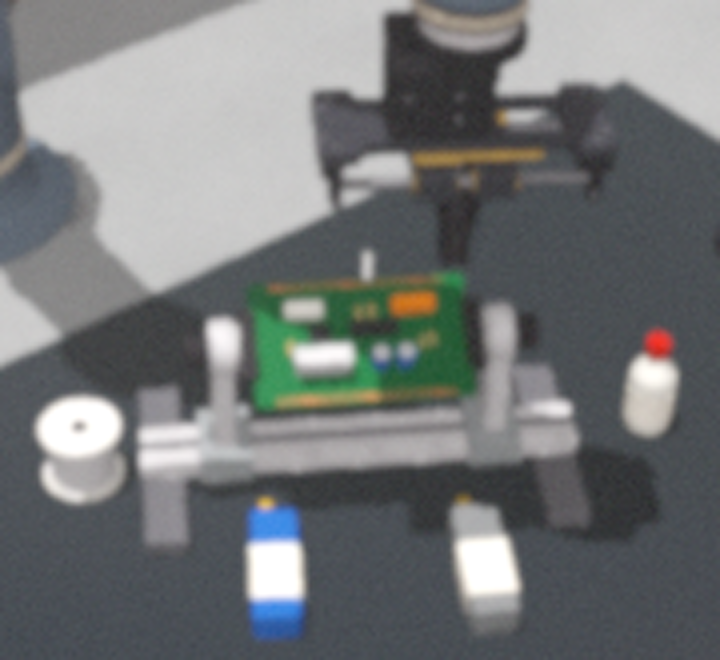

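The wrist view shows the board with corners near (88,103), (306,95), (306,208) and (127,213). The fingers are at (280,280) and the spot to press by edge_b is clear of parts. I'll check the fit against this image.

```bash
cat > wfit.py <<'E'
from st import *
def wcam():
    s=read_state(); c=cam("wrist"); 
    Tt=np.eye(4);Tt[:3,:3]=Ro.from_quat(s["tcp_rot"]).as_matrix();Tt[:3,3]=s["ee_pos"]
    M=np.linalg.inv(Tt@c["tool_from_camera"]); c["rvec"]=cv2.Rodrigues(M[:3,:3])[0].ravel(); c["tvec"]=M[:3,3]; return c
def board(q,p=(487.4,72.6,-0.559)):
    x,y,w=p;c,s=np.cos(w),np.sin(w); R=np.array([[c,-s,0],[s,c,0],[0,0,1]])
    return np.array([(a*np.cos(q),b,a*np.sin(q)+125) for a,b in [(50,80),(50,-80),(-50,-80),(-50,80)]])@R.T+[x,y,0]
E
python3 - <<'E'
from wfit import *
from scipy.optimize import least_squares
c=wcam(); uv=np.array([(306,208),(127,213),(88,103),(306,95)])
print(proj(c,board(-.418)).round(0))
r=least_squares(lambda p:(proj(c,board(p[3],p[:3]))-uv).ravel(),[487,73,-.56,-.4]);print(r.x,r.fun.round(1))
E
```

```text
[[303. 207.]
 [124. 212.]
 [ 82. 103.]
 [306.  94.]]
[ 4.89311073e+02  7.42996438e+01 -5.56862157e-01 -3.93329437e-01] [-0.2  0.4 -1.   1.  -2.1  0.2  3.  -0.9]
```

>>> arm_command(moves=[{"dp":[0,0,25],"rotation":[0,0,-0.03],"grip":1},{"dp":[0,0,30],"rotation":[0,0,0],"grip":1},{"dp":[0,0,30],"rotation":[0,0,0],"grip":1},{"dp":[0,0,20],"rotation":[0,0,0],"grip":1},{"dp":[0,0,5],"rotation":[0,0,0],"grip":1},{"dp":[0,0,3],"rotation":[0,0,0],"grip":1},{"dp":[0,0,3],"rotation":[0,0,0],"grip":1},{"dp":[0,0,3],"rotation":[0,0,0],"grip":1},{"dp":[0,0,2],"rotation":[0,0,0],"grip":1},{"dp":[0,0,2],"rotation":[0,0,0],"grip":1}])

```text
time: 5.2
ee_pos: [553.8, 98.2, 110.2]
tcp_rot: [0.275, 0.961, 0.0, 0.001]
force: [0.2, -0.5, 2.0]
gripper_width: 0.007
```

```bash
python3 - <<'E'
from st import *
st()
c=cam("scene"); crop(c,205,100,180,165,4,"s3")
E
```

```text
t 5.2 p [553.8  98.2 110.2] holder-frame [ 42.7  56.9 110.2]
tool in holder axes
 [[-1.    -0.002  0.001]
 [-0.002  1.     0.001]
 [-0.001  0.001 -1.   ]]
F [ 0.22 -0.53  1.99] F_h [ 0.47 -0.34  1.99] grip 0.007 q7 [ 0.34  0.54 -0.79  1.88  0.48  0.92  0.34]
```

View pics/s3.png

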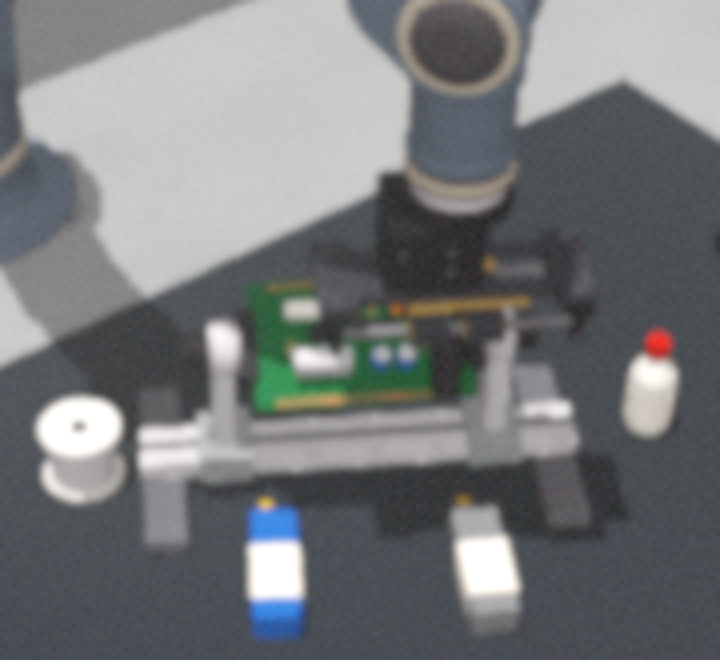

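Contact is at 2 N, the friction level expected at this radius. I'll keep pressing.

>>> arm_command(moves=[{"dp":[0,0,2],"rotation":[0,0,0],"grip":1},{"dp":[0,0,2],"rotation":[0,0,0],"grip":1},{"dp":[0,0,2],"rotation":[0,0,0],"grip":1},{"dp":[0,0,2],"rotation":[0,0,0],"grip":1}])

```text
time: 5.65
ee_pos: [553.4, 97.9, 101.4]
tcp_rot: [0.275, 0.961, 0.0, 0.0]
force: [-0.3, -0.5, 1.5]
gripper_width: 0.003
```

>>> arm_command(moves=[{"dp":[0,0,2],"rotation":[0,0,0],"grip":1},{"dp":[0,0,2],"rotation":[0,0,0],"grip":1},{"dp":[0,0,2],"rotation":[0,0,0],"grip":1},{"dp":[0,0,2],"rotation":[0,0,0],"grip":1}])

```text
time: 6.05
ee_pos: [553.3, 97.8, 93.3]
tcp_rot: [0.275, 0.961, -0.0, 0.0]
force: [-0.2, -0.1, 1.7]
gripper_width: 0.006
```

```bash
python3 - <<'E'
from st import *
st()
c=cam("scene"); crop(c,205,100,180,165,4,"s4")
E
```

```text
t 6.05 p [553.3  97.8  93.3] holder-frame [42.5 56.3 93.3]
tool in holder axes
 [[-1.    -0.002  0.   ]
 [-0.002  1.    -0.   ]
 [-0.    -0.    -1.   ]]
F [-0.18 -0.12  1.71] F_h [-0.09 -0.2   1.71] grip 0.006 q7 [ 0.33  0.56 -0.78  1.9   0.5   0.89  0.32]
```

View pics/s4.png

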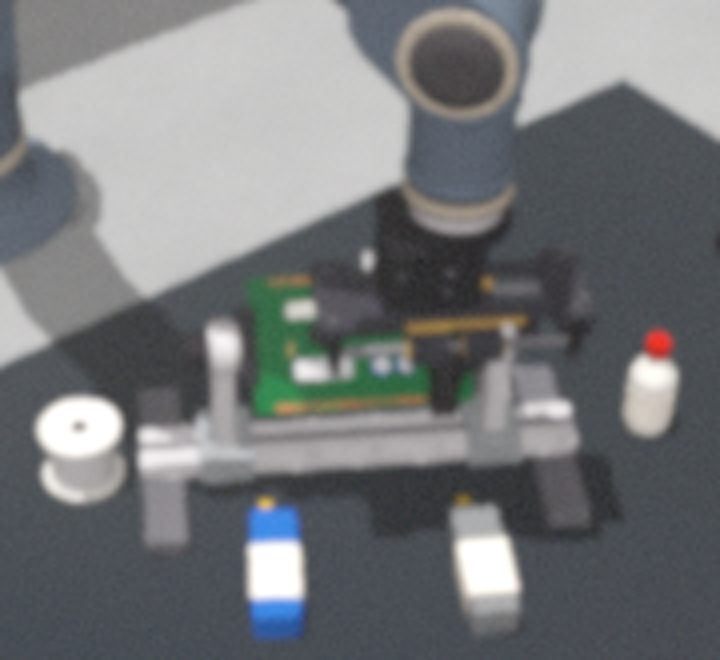

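The board is now steep. Next I lift, cross to the robot side, and come down with the tip just below raised edge_a.

>>> arm_command(moves=[{"dp":[0,0,-10],"rotation":[0,0,0],"grip":1},{"dp":[0,0,-30],"rotation":[0,0,0],"grip":1},{"dp":[0,0,-35],"rotation":[0,0,0],"grip":1},{"dp":[0,0,-35],"rotation":[0,0,0],"grip":1},{"dp":[0,0,-20],"rotation":[0,0,0],"grip":1},{"dp":[20,0,0],"rotation":[0,0,0],"grip":1},{"dp":[30,0,0],"rotation":[0,0,0],"grip":1},{"dp":[30,0,0],"rotation":[0,0,0],"grip":1},{"dp":[27,0,0],"rotation":[0,0,0],"grip":1},{"dp":[0,0,0],"rotation":[0,0,0],"grip":1}])

```text
time: 7.1
ee_pos: [459.0, 157.0, 224.2]
tcp_rot: [0.272, 0.962, -0.001, 0.0]
force: [-0.6, -0.9, -0.5]
gripper_width: 0.003
```

```bash
python3 - <<'E'
from wfit import *
st(); c=wcam();cv2.imwrite("pics/w5.png",c["frame"][:,:,::-1])
for q in (-.7,-.8,-.9): print(q,proj(c,board(q)).round(0).tolist())
c=cam("scene"); crop(c,205,100,180,165,4,"s5")
for q in (-.7,-.8,-.9): print(q,((proj(c,board(q))-[205,100])*4).round(0).tolist())
E
```

```text
t 7.1 p [459.  157.  224.2] holder-frame [-68.8  56.5 224.2]
tool in holder axes
 [[-1.    -0.008  0.   ]
 [-0.008  1.    -0.001]
 [-0.    -0.001 -1.   ]]
F [-0.58 -0.86 -0.51] F_h [-0.03 -1.04 -0.51] grip 0.003 q7 [ 0.39  0.28 -0.95  1.93  0.26  1.06  0.35]
-0.7 [[299.0, 311.0], [136.0, 309.0], [91.0, 262.0], [308.0, 264.0]]
-0.8 [[299.0, 306.0], [137.0, 304.0], [89.0, 268.0], [308.0, 270.0]]
-0.9 [[299.0, 301.0], [138.0, 299.0], [87.0, 275.0], [309.0, 277.0]]
-0.7 [[476.0, 401.0], [257.0, 414.0], [248.0, 279.0], [465.0, 266.0]]
-0.8 [[475.0, 401.0], [257.0, 415.0], [248.0, 278.0], [466.0, 265.0]]
-0.9 [[474.0, 401.0], [256.0, 415.0], [248.0, 277.0], [467.0, 265.0]]
```

View pics/w5.png

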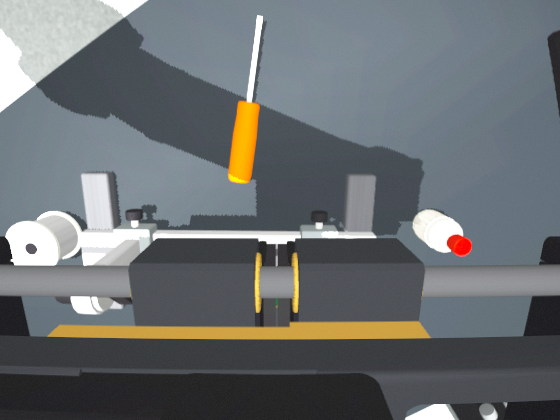

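View pics/s5.png

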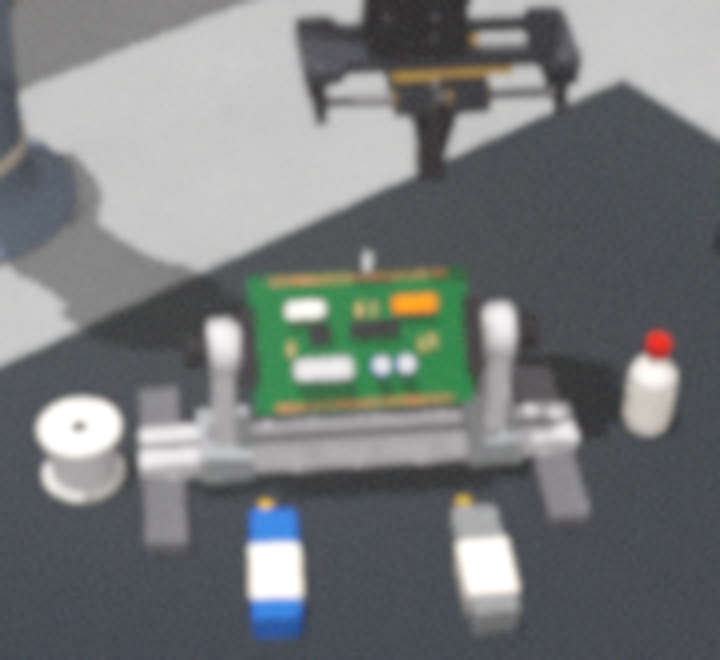

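>>> arm_command(moves=[{"dp":[0,0,25],"rotation":[0,0,0],"grip":1},{"dp":[0,0,30],"rotation":[0,0,0],"grip":1},{"dp":[0,0,22],"rotation":[0,0,0],"grip":1},{"dp":[-10,0,0],"rotation":[0,0,0],"grip":1},{"dp":[-8,0,0],"rotation":[0,0,0],"grip":1},{"dp":[-2,0,0],"rotation":[0,0,0],"grip":1},{"dp":[-2,0,0],"rotation":[0,0,0],"grip":1},{"dp":[-2,0,0],"rotation":[0,0,0],"grip":1},{"dp":[-2,0,-1],"rotation":[0,0,0],"grip":1}])

```text
time: 8.1
ee_pos: [484.9, 141.3, 148.2]
tcp_rot: [0.275, 0.962, 0.001, 0.001]
force: [-2.0, 2.6, 3.3]
gripper_width: 0.011
```

>>> arm_command(moves=[{"dp":[-2,0,-1],"rotation":[0,0,0],"grip":1},{"dp":[-2,0,-1],"rotation":[0,0,0],"grip":1},{"dp":[-2,0,-1],"rotation":[0,0,0],"grip":1}])

```text
time: 8.4
ee_pos: [490.1, 137.8, 150.9]
tcp_rot: [0.275, 0.962, 0.0, 0.0]
force: [-1.9, 2.1, 2.7]
gripper_width: 0.003
```

```bash
python3 - <<'E'
from wfit import *
st()
c=cam("scene"); crop(c,205,100,180,165,4,"s6")
E
```

```text
t 8.4 p [490.1 137.8 150.9] holder-frame [-32.3  56.7 150.9]
tool in holder axes
 [[-1.    -0.002  0.001]
 [-0.002  1.     0.001]
 [-0.001  0.001 -1.   ]]
F [-1.86  2.13  2.66] F_h [-2.71  0.81  2.66] grip 0.003 q7 [ 0.34  0.41 -0.87  1.96  0.39  0.94  0.29]
```

View pics/s6.png

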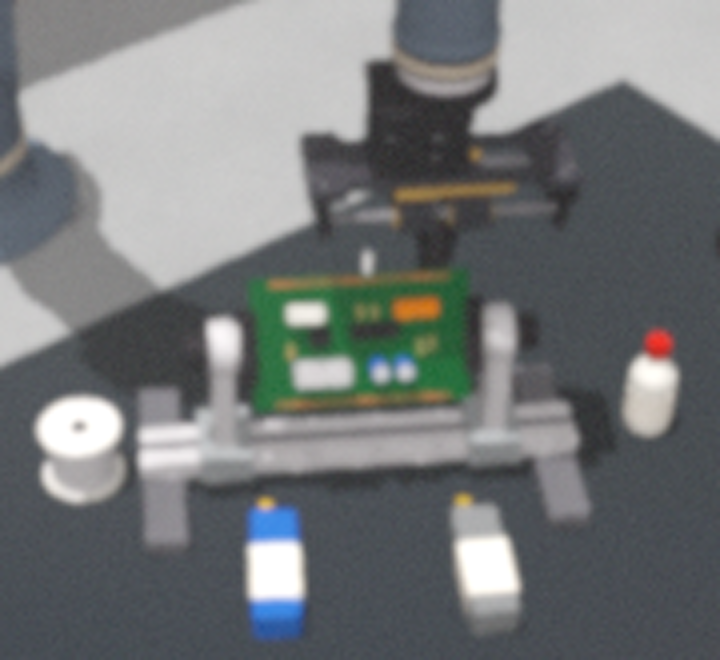

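Contact forces are about 4 N and the edge is rising. I'll continue with a bit more upward motion to follow the edge's arc.

>>> arm_command(moves=[{"dp":[-2,0,-2],"rotation":[0,0,0],"grip":1},{"dp":[-2,0,-2],"rotation":[0,0,0],"grip":1},{"dp":[-2,0,-2],"rotation":[0,0,0],"grip":1},{"dp":[-2,0,-1],"rotation":[0,0,0],"grip":1}])

```text
time: 8.85
ee_pos: [496.4, 132.7, 157.4]
tcp_rot: [0.275, 0.961, -0.0, -0.0]
force: [-0.7, -0.9, -0.3]
gripper_width: 0.004
```

>>> arm_command(moves=[{"dp":[-3,0,-1],"rotation":[0,0,0],"grip":1},{"dp":[-3,0,-1],"rotation":[0,0,0],"grip":1},{"dp":[-3,0,0],"rotation":[0,0,0],"grip":1},{"dp":[-3,0,0],"rotation":[0,0,0],"grip":1}])

```text
time: 9.25
ee_pos: [506.8, 126.8, 159.7]
tcp_rot: [0.275, 0.961, -0.0, 0.0]
force: [-1.3, -0.2, 1.4]
gripper_width: 0.006
```

```bash
python3 - <<'E'
from wfit import *
st()
c=cam("scene"); crop(c,205,100,180,165,4,"s7")
E
```

```text
t 9.25 p [506.8 126.8 159.7] holder-frame [-12.3  56.2 159.7]
tool in holder axes
 [[-1.    -0.002  0.   ]
 [-0.002  1.    -0.   ]
 [-0.    -0.    -1.   ]]
F [-1.28 -0.24  1.39] F_h [-0.96 -0.88  1.39] grip 0.006 q7 [ 0.36  0.42 -0.87  1.93  0.39  0.97  0.32]
```

View pics/s7.png

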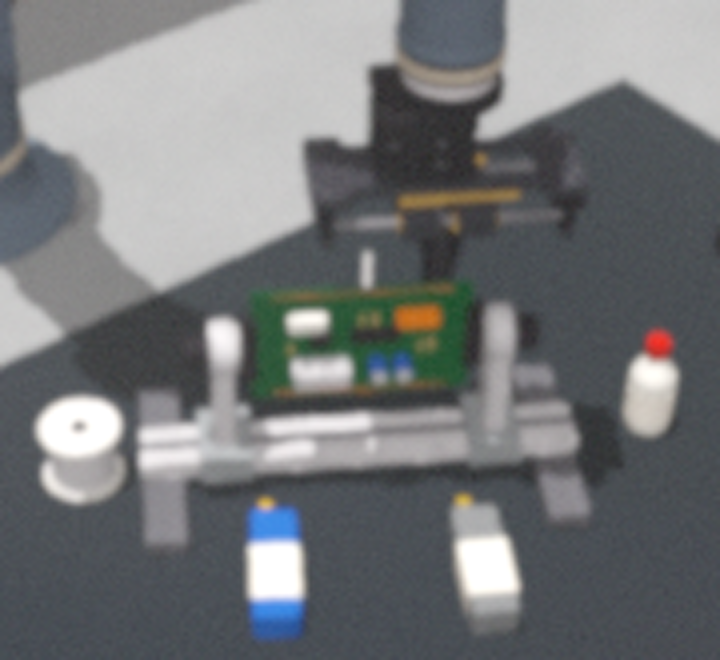

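Board is nearly upright now (edge_a on top). I'll continue over in an arc, keeping the tip about 40 mm from the pivot line.

>>> arm_command(moves=[{"dp":[-3,0,-1],"rotation":[0,0,0],"grip":1},{"dp":[-3,0,-1],"rotation":[0,0,0],"grip":1},{"dp":[-3,0,-1],"rotation":[0,0,0],"grip":1},{"dp":[-3,0,0],"rotation":[0,0,0],"grip":1},{"dp":[-3,0,0],"rotation":[0,0,0],"grip":1}])

```text
time: 9.8
ee_pos: [519.5, 119.1, 162.6]
tcp_rot: [0.275, 0.962, 0.0, 0.0]
force: [-1.6, 0.6, -0.6]
gripper_width: 0.002
```

>>> arm_command(moves=[{"dp":[-3,0,1],"rotation":[0,0,0],"grip":1},{"dp":[-3,0,1],"rotation":[0,0,0],"grip":1},{"dp":[-3,0,2],"rotation":[0,0,0],"grip":1},{"dp":[-2,0,2],"rotation":[0,0,0],"grip":1}])

```text
time: 10.2
ee_pos: [529.3, 113.0, 156.5]
tcp_rot: [0.275, 0.961, 0.0, 0.0]
force: [-1.7, 1.0, 0.6]
gripper_width: 0.004
```

```bash
python3 - <<'E'
from wfit import *
st()
c=cam("scene"); crop(c,205,100,180,165,4,"s8")
E
```

```text
t 10.2 p [529.3 113.  156.5] holder-frame [ 14.   56.5 156.5]
tool in holder axes
 [[-1.    -0.002  0.001]
 [-0.002  1.     0.   ]
 [-0.001  0.    -1.   ]]
F [-1.72  1.04  0.65] F_h [-2.01 -0.03  0.65] grip 0.004 q7 [ 0.37  0.45 -0.85  1.89  0.41  0.98  0.35]
```

View pics/s8.png

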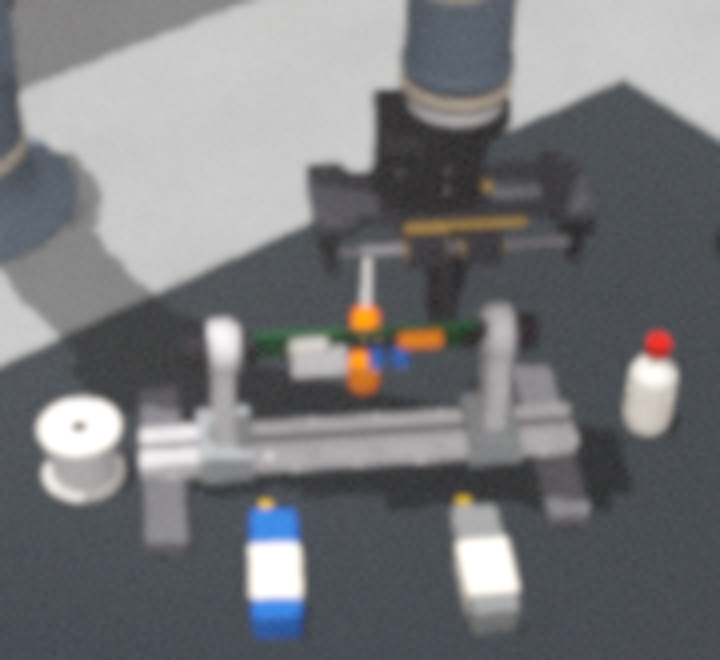

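The board is over centre with components facing down. I'll carry on down to level.

>>> arm_command(moves=[{"dp":[-3,0,2],"rotation":[0,0,0],"grip":1},{"dp":[-2,0,2],"rotation":[0,0,0],"grip":1},{"dp":[-2,0,3],"rotation":[0,0,0],"grip":1},{"dp":[-2,0,3],"rotation":[0,0,0],"grip":1},{"dp":[-2,0,3],"rotation":[0,0,0],"grip":1}])

```text
time: 10.75
ee_pos: [538.2, 107.4, 143.4]
tcp_rot: [0.275, 0.961, 0.0, 0.0]
force: [-1.5, 1.1, 0.3]
gripper_width: 0.006
```

>>> arm_command(moves=[{"dp":[-2,0,3],"rotation":[0,0,0],"grip":1},{"dp":[-1,0,3],"rotation":[0,0,0],"grip":1},{"dp":[-1,0,3],"rotation":[0,0,0],"grip":1},{"dp":[-1,0,3],"rotation":[0,0,0],"grip":1},{"dp":[0,0,2],"rotation":[0,0,0],"grip":1},{"dp":[0,0,2],"rotation":[0,0,0],"grip":1}])

```text
time: 11.35
ee_pos: [542.6, 104.7, 127.5]
tcp_rot: [0.275, 0.961, 0.0, 0.0]
force: [0.3, -0.4, 1.9]
gripper_width: 0.004
```

```bash
python3 - <<'E'
from wfit import *
st()
c=cam("scene"); crop(c,205,100,180,165,4,"s9")
E
```

```text
t 11.35 p [542.6 104.7 127.5] holder-frame [ 29.7  56.4 127.5]
tool in holder axes
 [[-1.    -0.002  0.001]
 [-0.002  1.     0.   ]
 [-0.001  0.    -1.   ]]
F [ 0.26 -0.39  1.95] F_h [ 0.43 -0.19  1.95] grip 0.004 q7 [ 0.35  0.5  -0.82  1.89  0.45  0.94  0.34]
```

View pics/s9.png

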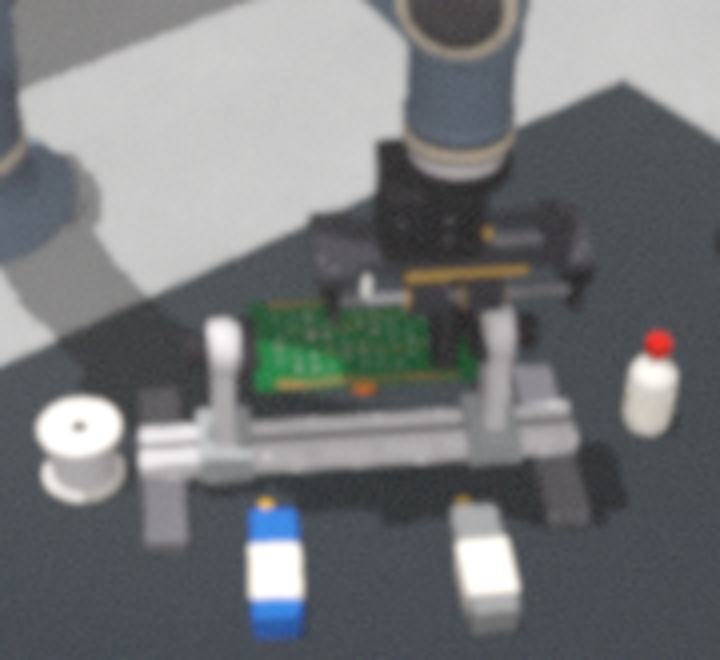

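By geometry the board is within about 0.03 rad of level. I'll lift away straight up and check.

>>> arm_command(moves=[{"dp":[0,0,1],"rotation":[0,0,0],"grip":1},{"dp":[0,0,-5],"rotation":[0,0,0],"grip":1},{"dp":[0,0,-20],"rotation":[0,0,0],"grip":1},{"dp":[0,0,-35],"rotation":[0,0,0],"grip":1},{"dp":[0,0,-35],"rotation":[0,0,0],"grip":1},{"dp":[0,0,-30],"rotation":[0,0,0],"grip":1},{"dp":[-15,0,0],"rotation":[0,0,0],"grip":1},{"dp":[0,0,0],"rotation":[0,0,0],"grip":1},{"dp":[0,0,0],"rotation":[0,0,0],"grip":1}])

```text
time: 12.3
ee_pos: [554.3, 96.1, 250.2]
tcp_rot: [0.275, 0.961, -0.001, -0.001]
force: [-0.1, 0.0, 0.0]
gripper_width: 0.008
```

```bash
python3 - <<'E'
from wfit import *
st(); c=wcam();cv2.imwrite("pics/w10.png",c["frame"][:,:,::-1])
for q in (-.2,0,.2): print(q,proj(c,board(q)).round(0).tolist())
c=cam("scene"); crop(c,205,100,180,165,4,"s10")
for q in (-.2,0,.2): print(q,((proj(c,board(q))-[205,100])*4).round(0).tolist())
c=cam("top"); crop(c,180,150,160,150,4,"t10")
E
```

```text
t 12.3 p [554.3  96.1 250.2] holder-frame [ 44.3  55.4 250.2]
tool in holder axes
 [[-1.    -0.001 -0.002]
 [-0.001  1.    -0.002]
 [ 0.002 -0.002 -1.   ]]
F [-0.09  0.02  0.03] F_h [-0.08 -0.03  0.03] grip 0.008 q7 [ 0.44  0.39 -0.89  1.73  0.33  1.18  0.47]
-0.2 [[303.0, 208.0], [128.0, 208.0], [105.0, 93.0], [308.0, 92.0]]
0 [[304.0, 212.0], [123.0, 211.0], [111.0, 93.0], [307.0, 92.0]]
0.2 [[305.0, 213.0], [118.0, 213.0], [116.0, 95.0], [306.0, 94.0]]
-0.2 [[480.0, 388.0], [258.0, 402.0], [247.0, 293.0], [461.0, 281.0]]
0 [[481.0, 378.0], [257.0, 392.0], [247.0, 303.0], [460.0, 290.0]]
0.2 [[482.0, 367.0], [257.0, 381.0], [248.0, 314.0], [459.0, 301.0]]
```

View pics/w10.png

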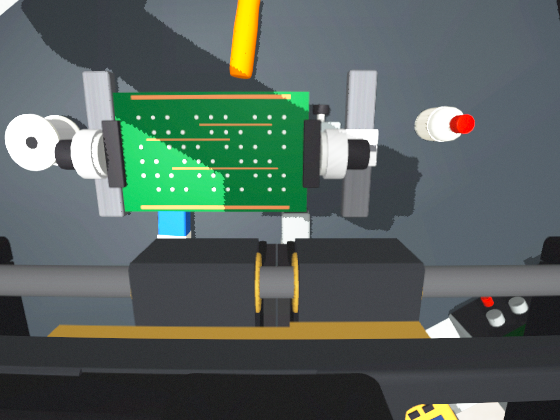

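View pics/s10.png

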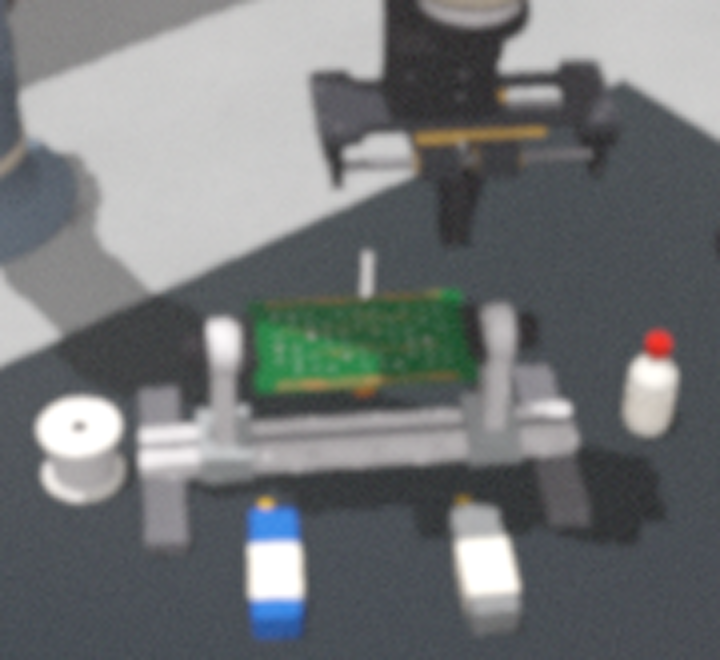

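View pics/t10.png

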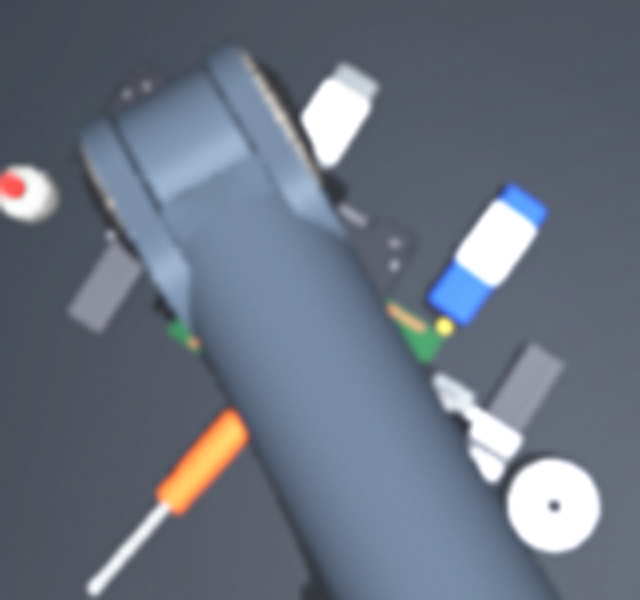

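The solder side is up. In the wrist view the board corners at (113,93), (308,92), (308,212) and (124,212) match the level prediction. The holder feet, spool, bottle and packs are at their starting pixels, and the arm is clear. I'll hand it in.

```bash
python3 -c "
from plant import *
print(sign_off())"
```

```text
the job is handed in; nothing more can be done
None
```

The board is flipped: it lies solder side up with the components underneath. The job is handed in, at about 12.5 s of the 58 s allowed; no verdict was reported.

**How:** With the fingers shut, I pressed edge_b down from above. I then crossed to the robot side, pushed edge_a up and over on its solder face, and pressed it down to level. The wrist force, read at the end of each move, was never more than about 5 N.

**Last checks:**
- **Level:** The board's corners in the wrist and scene pictures match a level board. From the final finger height it should be within about 0.03 rad, against the 0.19 rad allowed. I compared the corners by eye and did not refit the angle after the flip.
- **Holder and bench:** In the zoomed pictures the holder feet, spool, bottle, packs and driver are where they started. In the last top picture the arm hid part of the holder and the grey pack, but the scene picture showed those unmoved. I did not recheck the meter and tray at the end; the arm worked nowhere near the meter, and stayed above 220 mm while it was on the tray's side.
- **Robot:** The arm stood clear at 250 mm height with no force on the tool. No checks failed or disagreed.

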